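Lock the bench steriliser and set its programme pointer

TASK

Get the bench steriliser ready to run, pushing gently with a fingertip and gripping or lifting nothing. First push an arm of the three-armed lid wheel round clockwise (seen from above) to its locked stop; then push the programme pointer round until it points straight at the tall round peg, not at the low square block. Leave everything else standing where it is.

Things in the scene. Friction and masses are not known exactly. Their poses are not given: they have to be found in the camera images.
- steriliser: the white bench steriliser, a box 320 (x) x 420 (y) x 130 mm high, fixed to the table; origin at the centre of its underside, z up, x away from its front panel. On its flat top deck (130 mm up): the lid wheel 100 mm to +y of the centre, the pointer's dial 100 mm to -y
- lidwheel (a joint): turn of the black lid wheel about its upright axis, rad: 0 = unlocked, grows clockwise seen from above, 1.5 = locked, a hard stop, where one arm meets a steel post 12 mm thick that stands on the lid's rim. It starts somewhere from 0 to 0.5 and stays where it is left (friction 0.2 N m)
- wheel_hub (a point): centre of the lid wheel, on its axis, at mid-height of the arms (48 mm above the deck). Hub cap 48 mm across, its top 15 mm above this point
- wheel_arm (a point): centre of the 22 mm ball at the end of one of the three equal arms, 74 mm from the axis; the other arms lie 120 degrees to either side. This arm is the one that meets the post when locked. Arms are bars 14 mm wide and 16 mm high between hub and ball; below them 26 mm of air at mid-arm, down to the lid's dome
- pointer (a joint): turn of the pointer about its upright axis, rad, grows anticlockwise seen from above; 0 = pointing along the steriliser's +x; range -2.6 to 2.6. It starts from -0.5 to 0.5 and stays where it is left (friction 0.07 N m)
- pointer_hub (a point): centre of the black pointer's hub (26 mm across), on its axis, at mid-height of the pointer arm (35 mm above the deck). The hub's top is 9 mm above this point
- pointer_tip (a point): tip end of the pointer, 61 mm from its axis; its x axis runs outward along the pointer. The arm is a bar 10 mm wide and 14 mm high out to 50 mm, then 5 mm wide and 10 mm high; below it 25 mm of air, down to the 3 mm thick dial plate (132 mm across)
- spindle (a joint): lift of the pointer's sprung spindle, m: 0 = seated (held down by 8 N); it comes up to 0.015 if the pointer is pulled upward, which must not be done
- tall_peg_top (a point): centre of the top of the tall round steel peg, 10 mm across, 34 mm tall, fixed on the deck 79 to 95 mm from the pointer's axis, at its +y or its -y side
- low_block: the low square steel block, 18 x 18 x 10 mm, fixed on the deck on the other side of the pointer; origin at the centre of its underside
- vial: a small glass jar with a white cap, 22 mm across, 48 mm tall, standing on the deck near its front edge; a bystander; origin at the centre of its underside
- cap: a loose grey disc, 32 mm across, 14 mm thick, lying on the deck near its back edge; a bystander; origin at the centre of its underside
- roll: a pale blue roll of pouch film standing on the table, 100 mm across, 120 mm tall; a bystander; origin at the centre of its underside
- cup: an open steel cup, 72 mm across, 85 mm tall; a bystander; origin at the centre of its underside
- tray: a flat open steel tray, 180 x 90 x 25 mm; a bystander; origin at the centre of its underside

How it is judged:
On the way, in this order (a step that is already met when the one before it is completed fails the run):
1. the lid wheel is turned clockwise to its locked stop (value of joint lidwheel above 1.42 rad), for 0.2 s.
2. then the pointer points at the tall round peg (x of tall_peg_top in the frame of pointer_tip above 0 m and y of tall_peg_top in the frame of pointer_tip between -0.01 and 0.01 m), for 0.2 s.
At the end, for the whole second after the job is handed in: The lid wheel is within 0.08 rad of its locked stop, the pointer's line passes within 10 mm of the tall peg's axis with the tip towards it, both are at rest, the spindle is seated, and every bystander stands within 25 mm of where it began (all of step 2 and value of joint lidwheel above 1.42 rad and velocity of joint lidwheel between -0.05 and 0.05 rad/s and velocity of joint pointer between -0.05 and 0.05 rad/s and value of joint spindle below 0.003 m and distance of each of vial, cap, roll, cup, tray from where it was at the start of the episode below 0.025 m and angle between each of vial, cap, roll, cup, tray's own z axis and vertical below 0.2 rad); the robot touches nothing.
It fails at once if the pointer is lifted off its seat (value of joint spindle above 0.004 m).
It fails at once if the pointer is squeezed or forced (over 20 N) (contact force between the fingers and pointer above 20 N).
It fails at once if the lid wheel is squeezed or forced (over 40 N) (contact force between the fingers and lidwheel above 40 N).
It fails at once if a bystander is knocked over, carried or pushed away (distance of any of vial, cap, roll, cup, tray from where it was at the start of the episode above 0.03 m or angle between any of vial, cap, roll, cup, tray's own z axis and vertical above 0.5 rad).
It also fails if it takes over 48 s, if anything falls off the work surface, if the arm or the gripper's body presses on something with over 40 N, if the wrist force passes 120 N, or if a joint passes its speed limit or range.

ROBOT

A 6-joint arm with a two-finger parallel gripper is mounted at the origin on the work surface. World frame = base frame: x ahead of the robot, y to its left, z up, the work surface at z = 0. Lengths are in m, angles in rad, forces in N, time in s.
With the tool pointing down it reaches from about 0.25 to 0.775 m from the base axis. Payload 4 kg.
Tool frame: the origin (TCP) lies at the very end of the fingers, on their centre line; the grasp point (between the pads) lies 19 mm behind it; z points along the fingers, y is the line along which they close (so a half turn about z gives the same grasp; the last joint's range is limited). The gripper opens to 94 mm and grips with 3 to 60 N. Pads are 16 mm wide; open, the fingers measure 119 mm over their backs; the gripper's body (75 mm by 177 mm) begins 78 mm behind the grasp point.
Start: joints at [-1.376, 0.087, 1.371, -0, 1.684, -0.103], TCP at [0.161, -0.526, 0.206] pointing down, gripper open.
Joint ranges: [-3.1, 3.1], [-0.76, 2.03], [0.27, 2.55], [-1.08, 4.22], [0.17, 2.65], [-2.57, 2.57]. Speed limits (rad/s): [2.79, 2.79, 3.14, 3.14, 3.14, 3.14].

INTERFACE

Orientations are given as [roll, pitch, yaw] about the fixed x, y, z axes, in that order (R = Rz(yaw) Ry(pitch) Rx(roll)).
In Python, from bench import robot gives the robot as it stands. The module is installed in compiled form; this text tells all that it offers.
- The arm moves only by the tool move_arm, never from a script. Its argument "deltas" is one flat list of numbers, 7 for each row, row after row: the turn, a rotation vector about the tool's x, y, z in rad, then the shift along the tool's x, y, z in cm, then the closure, from -1 (fully open) to 1 (shut). A call has 1 to 8 rows; each row is the pose to reach, as a shift and turn from the pose commanded when the call began, along the tool's axes at that moment; what a row does not reach only later rows make up. A row lasts 1/10 s, in which the tool goes at most 50 mm and 8.59 degrees, less where a joint would pass 70% of its speed; a pose out of reach is approached as far as the arm can. A call with a gripper value outside its range is refused whole. The fingers move at their own pace and stop on an object; the grip force is fixed at half the most. Time passes only in rows, so rows that repeat a pose let the fingers close. It gives the time, the measured TCP pose, the force, the opening and the grip force at its end, in the units of the state.
- robot.get_obs(): the state, without advancing time (a new reading comes with each control period).
- robot.snapshot(name): name is "side" or "top"; returns a dict with "image" (420x560x3 uint8, red, green, blue), "depth" (420x560 float32, m along the optical axis (not along the pixel's ray), 0 where there is no reading), "fov_y" (degrees; the focal length in pixels is half the picture's height over the tangent of half this angle, whatever the lens; pixels are square), "cx", "cy" (the principal point, pixels), "D" ([k1, k2, p1, p2, k3] as OpenCV has them; the pictures are not rectified), "origin" and "orientation" of the camera in the world. Camera axes: x right, y up, looking along -z (the intrinsics and any distortion apply to the point x, -y, -z); pixel columns grow to the right and rows downward; lengths in m; the calibration is good to about 2 mm. A picture is of the moment at which its call begins.
- robot.close_job(): hands the job in; it is judged then, once.
The state is a dict: "time": time; "joint_positions": joint angles; "qvel": joint speeds; "joint_torque": joint torques, N m; "tool_pos": TCP position; "ee_rot": TCP orientation; "wrist_force": force on the tool from outside, world axes, zero at the start; "wrist_torque": the same for the moment, N m; "width": finger opening in m; "finger_force": force on a finger pad.
Only numpy, scipy, OpenCV 4.12 (cv2) and the standard library are available. Lean on these libraries where they do the work, as an engineer would, in place of code of your own. Each camera call takes 0.05 s, during which the arm holds its last target. There are 200 camera calls.

## Working session

There is one attempt and no reset: what is moved stays moved. The work goes in short steps, Python scripts to look and compute and a tool call to move; the robot and the scene stay as the last step left them, time stands still between calls to the robot, and variables do not carry over. Pictures are saved under pics/ and viewed, at most 10 in all, crops included, and the job is handed in when it is done.

Besides the shell and the picture viewer there is one more tool, called after "Request:" as a command line: name --argument value ..., lists and objects as JSON in quotes. move_arm: Moves the arm, as the interface text tells. Its arguments: {"type":"object","properties":{"deltas":{"type":"array","items":{"type":"number"}}},"required":["deltas"]}

```bash
mkdir -p pics
cat > h.py <<'E'
import numpy as np, cv2
from scipy.spatial.transform import Rotation as R
from bench import robot
def snap(n):
    s=robot.snapshot(n); s['f']=210/np.tan(np.radians(s['fov_y'])/2)
    s['K']=np.array([[s['f'],0,s['cx']],[0,s['f'],s['cy']],[0,0,1]])
    o=np.array(s['orientation'],float)
    s['R']=o if o.shape==(3,3) else R.from_euler('xyz',o).as_matrix() if o.size==3 else R.from_quat(o).as_matrix()
    return s
def rays(s,px):
    p=cv2.undistortPoints(np.array(px,float).reshape(-1,1,2),s['K'],np.array(s['D'],float)).reshape(-1,2)
    return np.c_[p[:,0],-p[:,1],-np.ones(len(p))]@s['R'].T
def onz(s,px,z):
    d=rays(s,px); o=np.array(s['origin']); return o+d*((z-o[2])/d[:,2])[:,None]
def dep(s,px):
    d=rays(s,px); return np.array(s['origin'])+d*np.array([s['depth'][int(v),int(u)] for u,v in px])[:,None]
E
python3 - <<'E'
from h import *
for n in('side','top'):
    s=snap(n); cv2.imwrite(f'pics/{n}0.png',s['image'][:,:,::-1]); print(n,s['origin'],s['orientation'],s['fov_y'],s['cx'],s['cy'],s['D'])
print(robot.get_obs())
E
```

```text
side [0.2768131  0.54877593 0.87353864] [ 7.08260591e-01  1.05814690e-03 -2.67585293e+00] 51.99067234278927 280.68077181089654 216.55758977822916 [0.01554271 0.         0.         0.         0.        ]
top [0.45910229 0.00258671 1.15256239] [ 0.09618741 -0.0220143  -1.55411925] 54.67650066654289 284.62071456322565 210.4154045186298 [-0.04576423  0.          0.          0.          0.        ]
{'time': 0.1, 'joint_positions': array([-1.37608087e+00,  8.78671106e-02,  1.37205430e+00, -4.11526828e-05,
        1.68359142e+00, -1.03082421e-01]), 'qvel': array([ 3.07107909e-03,  6.29286599e-05, -3.05380573e-03, -3.65322893e-04,
       -5.42797929e-04,  4.22410842e-04]), 'joint_torque': array([ 1.97770285e-03, -3.41250944e+01, -3.03302550e+01,  7.19951419e-02,
        3.03546712e-02, -9.23087987e-05]), 'tool_pos': array([ 0.16127686, -0.52532374,  0.20445362]), 'ee_rot': array([-3.13967846e+00, -1.56903690e-04,  2.97793130e-01]), 'wrist_force': array([ 0.30873717, -0.03930358,  0.60378001]), 'wrist_torque': array([-0.01970388, -0.02311822,  0.02835192]), 'finger_force': 0.0, 'width': 0.09399243350980868}
```

View pics/top0.png

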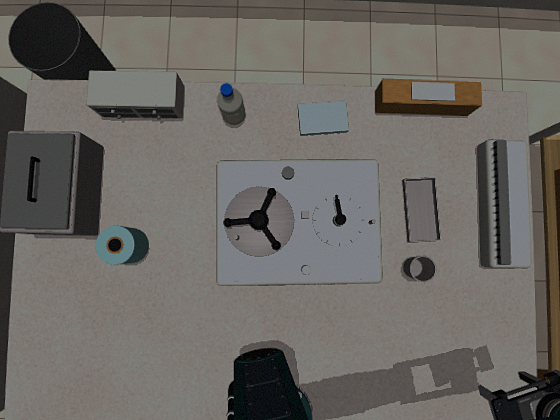

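View pics/side0.png

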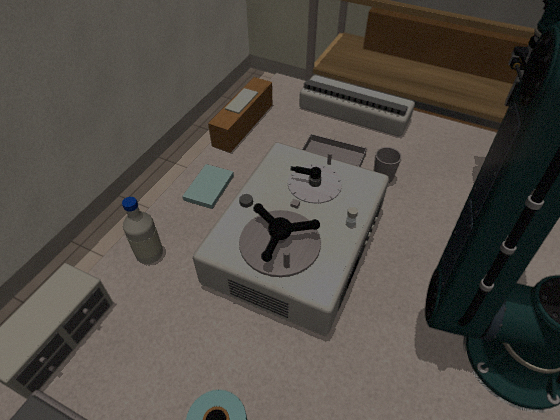

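The top view shows the wheel hub at about (258,220), with arm balls at (272,192), (277,246) and (227,223), and the post at (238,238). The pointer hub is at (340,220) with its tip at (337,196). The tall peg is at (372,221) and the low block at (305,215). The vial is at (305,269) and the cap at (288,173). The side view agrees with this.

Run:
```python
from h import *
s=snap('top'); im=s['image']
hsv=cv2.cvtColor(im,cv2.COLOR_RGB2HSV)
m=(im.max(2)<60).astype(np.uint8)
m[:160]=0;m[285:]=0;m[:,:218]=0;m[:,381:]=0
n,l,st,c=cv2.connectedComponentsWithStats(m)
for i in range(1,n):
    if st[i,4]>5: print(i,st[i],c[i])
# heights
px=[(258,220),(272,192),(277,246),(227,223),(340,220),(337,198),(372,221),(305,215),(305,269),(288,173),(238,238)]
P=dep(s,px); print(np.round(P,3))
z=[.193,.189,.189,.189,.174,.172,.164,.14,.178,.144,.2]
print(np.round([onz(s,[p],h)[0] for p,h in zip(px,z)],3))
# white deck corners
d=s['depth']; H=np.argwhere(np.ones_like(d)); 
pts=dep(s,[(u,v) for v,u in H])
D=np.abs(pts[:,2]-.130)<.004; q=pts[D&(abs(pts[:,1])<.5)&(pts[:,0]>.2)&(pts[:,0]<.8)][:,:2].astype(np.float32)
print(len(q),cv2.minAreaRect(q))
crop=np.hstack([cv2.resize(im[150:295,210:390],None,fx=4,fy=4,interpolation=cv2.INTER_CUBIC)])
cv2.imwrite('pics/c1.png',np.clip(crop[:,:,::-1]*1.6,0,255))
s2=snap('side');
cv2.imwrite('pics/c2.png',np.clip(cv2.resize(s2['image'][140:340,190:395],None,fx=3,fy=3,interpolation=cv2.INTER_CUBIC)[:,:,::-1]*1.6,0,255))
```

```text
1 [282 175  11   4  13] [287.69230769 177.23076923]
2 [224 188  57  62 840] [258.12857143 219.68571429]
3 [333 195  13  31 194] [338.5257732  213.28865979]
6 [369 220   4   4  11] [370.27272727 221.90909091]
7 [236 236   3   4   6] [237.5 238. ]
[[ 0.528  0.046  0.193]
 [ 0.596  0.014  0.191]
 [ 0.468 -0.     0.187]
 [ 0.52   0.119  0.189]
 [ 0.533 -0.152  0.177]
 [ 0.587 -0.145  0.17 ]
 [ 0.533 -0.232  0.166]
 [ 0.547 -0.069  0.139]
 [ 0.414 -0.068  0.177]
 [ 0.652 -0.025  0.143]
 [ 0.486  0.095  0.16 ]]
[[ 0.528  0.046  0.193]
 [ 0.596  0.014  0.189]
 [ 0.468 -0.     0.189]
 [ 0.52   0.119  0.189]
 [ 0.533 -0.152  0.174]
 [ 0.587 -0.145  0.172]
 [ 0.533 -0.233  0.164]
 [ 0.547 -0.069  0.14 ]
 [ 0.414 -0.068  0.178]
 [ 0.652 -0.025  0.144]
 [ 0.485  0.091  0.2  ]]
14410 ((0.4750758111476898, 0.0314558744430542), (0.47588518261909485, 0.7133040428161621), 34.1141471862793)[ WARN:0@1.035] global loadsave.cpp:1063 imwrite_ Unsupported depth image for selected encoder is fallbacked to CV_8U.
```

View pics/c1.png

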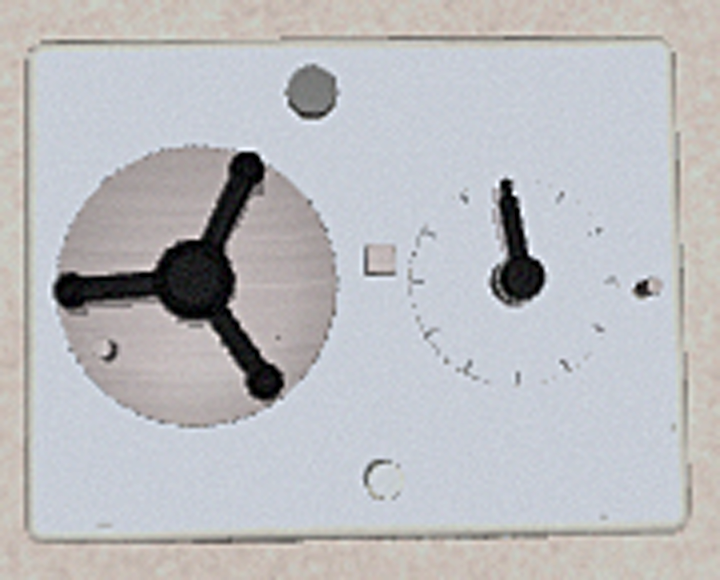

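View pics/c2.png

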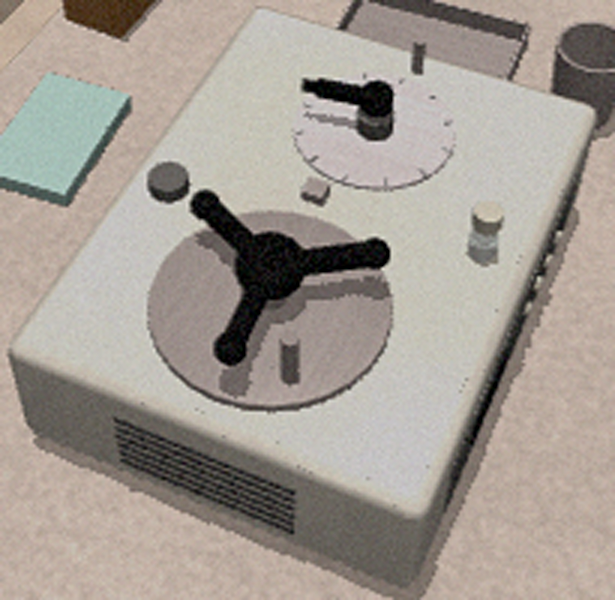

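The heights and the 74 mm arm length check out, as does the 200 mm distance between the two hubs. I'll push arm A, the ball at (0.468, 0.000), with closed fingers. First I go above the spot just behind it.

Request:
move_arm --deltas '[0,0,-0.15,0,0,-4.5,1,0,0,-0.3,6,-5,-4.5,1,0,0,-0.45,10,-8,-4.5,1,0,0,-0.6,14,-11,-4.5,1,0,0,-0.75,18,-14.5,-4.5,1,0,0,-0.9,22,-17.7,-4.5,1,0,0,-1.05,26,-21,-4.5,1,0,0,-1.2,30,-24,-4.5,1]'

```text
time: 1.0
tool_pos: [0.3586, -0.2345, 0.2505]
ee_rot: [3.141, 0.0, 1.503]
wrist_force: [0.6, -0.7, -0.2]
width: 0.0335
finger_force: 0.0
```

```bash
cat >> h.py <<'E'
def delta(xyz,yaw):
    o=robot.get_obs(); T=R.from_euler('xyz',o['ee_rot']); d=T.inv().apply(np.array(xyz)-o['tool_pos'])*100
    rv=(T.inv()*R.from_euler('xyz',[np.pi,0,yaw])).as_rotvec()
    return np.round(np.r_[rv,d],3)
hub=np.array([.528,.046])
def arm(phi,d,r=.045):
    p=np.radians(phi); u=np.array([np.cos(p),np.sin(p)]); b=np.array([-u[1],u[0]])
    return hub+r*u+d*b, p-np.pi/2
E
python3 - <<'E'
from h import *
p,y=arm(217.5,.03); print(p,y,robot.get_obs()['tool_pos'],robot.get_obs()['width'],delta([*p,.25],y))
E
```

```text
[ 0.51056194 -0.00519486] 2.2252947962927703 [ 0.35864031 -0.23447101  0.25052234] 0.03352479177002532 [ 0.0000e+00  1.0000e-03 -7.2200e-01  2.3897e+01  1.3616e+01  5.0000e-02]
```

Request:
move_arm --deltas '[0,0,-0.15,4,2.3,0,1,0,0,-0.3,8,4.6,0,1,0,0,-0.45,12,6.9,0,1,0,0,-0.6,16,9.1,0,1,0,0,-0.72,20,11.4,0,1,0,0,-0.72,23.9,13.6,0,1,0,0,-0.72,23.9,13.6,0,1,0,0,-0.72,23.9,13.6,0,1]'

```text
time: 1.8
tool_pos: [0.5111, -0.0073, 0.2498]
ee_rot: [-3.14, -0.001, 2.22]
wrist_force: [-0.5, -0.4, 0.2]
width: 0.0003
finger_force: 0.0
```

Run:
```python
from h import *
p,y=arm(217.5,.03); print(robot.get_obs()['wrist_force'],robot.get_obs()['width'],delta([*p,.163],y))
s=snap('side');cv2.imwrite('pics/c3.png',cv2.resize(s['image'][100:360,170:420],None,fx=2.3,fy=2.3)[:,:,::-1])
```

```text
[-0.52226894 -0.44777961  0.21375159] 0.00029480365480374687 [-2.000e-03 -1.000e-03 -5.000e-03  1.920e-01  1.010e-01  8.683e+00]
```

View pics/c3.png

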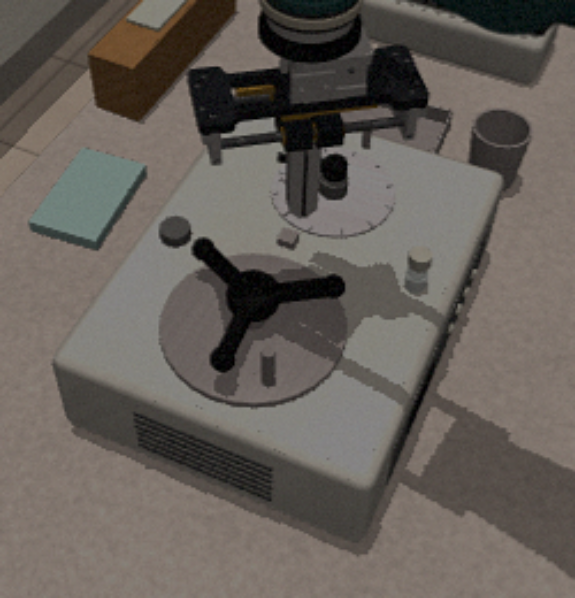

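The fingers are shut and hang at (300,210) in the crop, above the gap behind arm A, with nothing tall under the gripper body. Now I lower them.

Request:
move_arm --deltas '[0,0,0,0.1,0.1,2,1,0,0,0,0.2,0.1,4,1,0,0,0,0.2,0.1,5.5,1,0,0,0,0.2,0.1,7,1,0,0,0,0.2,0.1,8,1,0,0,0,0.2,0.1,8.7,1,0,0,0,0.2,0.1,8.7,1]'

```text
time: 2.55
tool_pos: [0.5103, -0.0059, 0.1625]
ee_rot: [-3.14, -0.001, 2.218]
wrist_force: [-0.6, 0.4, 0.3]
width: 0.0
finger_force: 0.0
```

Run:
```python
from h import *
for ph,d in [(217.5,.016)]+[(a,.015) for a in range(212,140,-6)]: p,y=arm(ph,d); print(ph,delta([*p,.163],y))
```

```text
217.5 [-1.000e-03 -1.000e-03 -8.000e-03  1.436e+00  5.500e-02 -5.100e-02]
212 [-1.000e-03 -1.000e-03  8.800e-02  1.973e+00 -7.200e-02 -5.000e-02]
206 [-1.000e-03 -1.000e-03  1.930e-01  2.462e+00 -1.620e-01 -4.900e-02]
200 [-1.000e-03 -1.000e-03  2.980e-01  2.957e+00 -1.990e-01 -4.900e-02]
194 [-1.000e-03 -1.000e-03  4.020e-01  3.453e+00 -1.850e-01 -4.800e-02]
188 [-2.000e-03 -1.000e-03  5.070e-01  3.945e+00 -1.200e-01 -4.800e-02]
182 [-2.000e-03 -1.000e-03  6.120e-01  4.428e+00 -3.000e-03 -4.800e-02]
176 [-2.000e-03 -1.000e-03  7.170e-01  4.895e+00  1.640e-01 -4.700e-02]
170 [-2.000e-03 -0.000e+00  8.210e-01  5.343e+00  3.790e-01 -4.700e-02]
164 [-2.000e-03 -0.000e+00  9.260e-01  5.766e+00  6.390e-01 -4.700e-02]
158 [-2.000e-03 -0.000e+00  1.031e+00  6.159e+00  9.420e-01 -4.700e-02]
152 [-2.000e-03 -0.000e+00  1.135e+00  6.519e+00  1.285e+00 -4.700e-02]
146 [-2.000e-03 -0.000e+00  1.240e+00  6.840e+00  1.663e+00 -4.700e-02]
```

Request:
move_arm --deltas '[0,0,0,0.7,0,0,1,0,0,0,1.2,0,0,1,0,0,0.04,1.6,0,0,1,0,0,0.09,1.97,-0.07,0,1,0,0,0.14,2.2,-0.12,0,1,0,0,0.19,2.46,-0.16,0,1,0,0,0.25,2.7,-0.18,0,1,0,0,0.3,2.96,-0.2,0,1]'

```text
time: 3.35
tool_pos: [0.4925, 0.0148, 0.1644]
ee_rot: [3.139, 0.006, 1.915]
wrist_force: [2.7, -5.1, -1.9]
width: 0.0004
finger_force: 3.1
```

Run:
```python
from h import *
for ph,d in [(a,.015) for a in range(200,140,-6)]: p,y=arm(ph,d); print(ph,delta([*p,.163],y))
```

```text
200 [ 0.002  0.006 -0.005  0.219 -0.1    0.143]
194 [ 0.002  0.006  0.099  0.697 -0.235  0.14 ]
188 [ 0.003  0.006  0.204  1.186 -0.319  0.137]
182 [ 0.003  0.006  0.309  1.681 -0.351  0.134]
176 [ 0.003  0.006  0.414  2.177 -0.332  0.131]
170 [ 0.004  0.005  0.518  2.669 -0.261  0.128]
164 [ 0.004  0.005  0.623  3.15  -0.138  0.125]
158 [0.004 0.005 0.728 3.616 0.034 0.123]
152 [0.005 0.005 0.832 4.061 0.253 0.121]
146 [0.005 0.005 0.937 4.481 0.518 0.119]
```

Contact is about 6 N and the wheel is turning. I continue along the arc.

Request:
move_arm --deltas '[0,0,0.05,0.24,-0.07,0,1,0,0,0.1,0.48,-0.14,0,1,0,0,0.15,0.72,-0.18,0,1,0,0,0.21,0.97,-0.22,0,1,0,0,0.26,1.2,-0.24,0,1,0,0,0.31,1.46,-0.25,0,1,0,0,0.36,1.7,-0.245,0,1,0,0,0.42,1.96,-0.23,0,1]'

```text
time: 4.15
tool_pos: [0.4831, 0.0327, 0.1644]
ee_rot: [3.138, 0.004, 1.495]
wrist_force: [1.2, -5.1, -0.9]
width: 0.0006
finger_force: 2.4
```

Run:
```python
from h import *
for ph,d in [(a,.015) for a in range(176,140,-6)]: p,y=arm(ph,d); print(ph,delta([*p,.163],y))
```

```text
176 [ 0.003  0.004 -0.006  0.139 -0.12   0.143]
170 [ 0.003  0.004  0.099  0.616 -0.255  0.141]
164 [ 0.004  0.004  0.203  1.106 -0.339  0.138]
158 [ 0.004  0.004  0.308  1.601 -0.372  0.136]
152 [ 0.004  0.004  0.413  2.097 -0.353  0.134]
146 [ 0.004  0.003  0.517  2.589 -0.282  0.132]
```

Request:
move_arm --deltas '[0,0,0.05,0.24,-0.07,0,1,0,0,0.1,0.48,-0.14,0,1,0,0,0.15,0.72,-0.18,0,1,0,0,0.21,0.97,-0.22,0,1,0,0,0.26,1.2,-0.24,0,1,0,0,0.31,1.46,-0.25,0,1,0,0,0.36,1.7,-0.245,0,1]'

```text
time: 4.85
tool_pos: [0.4814, 0.05, 0.1644]
ee_rot: [3.139, 0.003, 1.135]
wrist_force: [-0.5, -5.5, 0.4]
width: 0.0002
finger_force: 2.3
```

Run:
```python
from h import *
for ph,d in [(a,.015) for a in range(161,133,-3)]: p,y=arm(ph,d); print(ph,delta([*p,.163],y))
```

```text
161 [ 0.003  0.003 -0.104 -0.354  0.077  0.145]
158 [ 0.003  0.003 -0.052 -0.126 -0.02   0.144]
155 [ 0.003  0.003  0.001  0.108 -0.104  0.143]
152 [ 0.003  0.003  0.053  0.345 -0.176  0.142]
149 [ 0.003  0.003  0.105  0.587 -0.236  0.141]
146 [ 0.003  0.003  0.158  0.83  -0.283  0.14 ]
143 [ 0.003  0.003  0.21   1.076 -0.317  0.139]
140 [ 0.003  0.003  0.263  1.324 -0.338  0.138]
137 [ 0.004  0.003  0.315  1.572 -0.346  0.137]
134 [ 0.004  0.003  0.367  1.82  -0.342  0.136]
```

Arm A is now at about 156° and the stop is expected near 144°. I'll take smaller steps and watch the force.

Request:
move_arm --deltas '[0,0,0.04,0.16,-0.05,0,1,0,0,0.07,0.32,-0.09,0,1,0,0,0.1,0.48,-0.13,0,1,0,0,0.14,0.64,-0.16,0,1,0,0,0.14,0.64,-0.16,0,1]'

```text
time: 5.35
tool_pos: [0.4826, 0.0572, 0.1644]
ee_rot: [3.139, 0.001, 0.998]
wrist_force: [-1.2, -4.0, 1.2]
width: 0.0006
finger_force: 1.7
```

Request:
move_arm --deltas '[0,0,0.03,0.12,-0.03,0,1,0,0,0.05,0.24,-0.06,0,1,0,0,0.05,0.24,-0.06,0,1]'

```text
time: 5.65
tool_pos: [0.4834, 0.0601, 0.1643]
ee_rot: [3.14, 0.0, 0.948]
wrist_force: [-2.5, -3.8, 2.5]
width: 0.0005
finger_force: 2.0
```

Run:
```python
from h import *
o=robot.get_obs();print(o['wrist_force'])
s=snap('top');im=s['image']
cv2.imwrite('pics/c4.png',cv2.resize(im[150:295,210:390],None,fx=4,fy=4,interpolation=cv2.INTER_CUBIC)[:,:,::-1])
```

```text
[-2.4550251  -3.78153939  2.45526031]
```

View pics/c4.png

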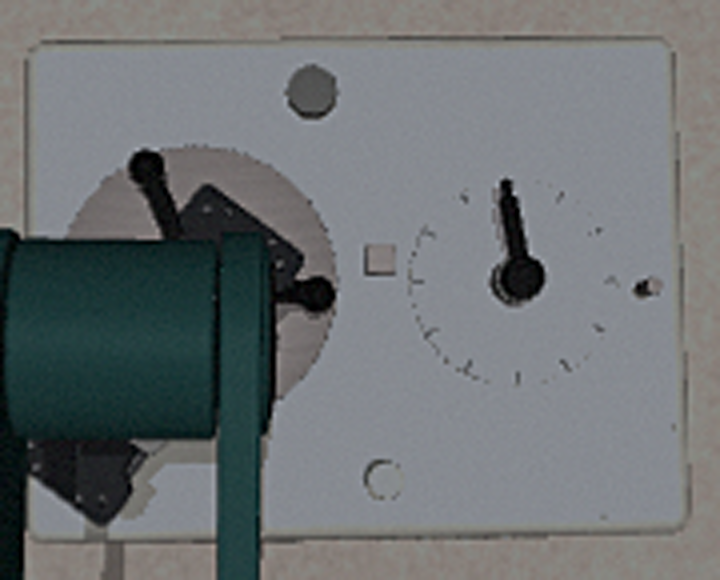

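The arm hides the post. Ball C is at crop (147,166) and ball B at (317,293), so I'll get the wheel angle from those.

Run:
```python
from h import *
s=snap('top')
def ang(px,h):
    q=onz(s,[px],.189)[0][:2]-onz(s,[h],.193)[0][:2]; return np.degrees(np.arctan2(q[1],q[0])),np.hypot(*q)
h=(210+195/4,150+280/4)
for x,y in [(68,290),(247,168),(265,382),(147,166),(317,293)]: print(ang((210+x/4,150+y/4),h))
p=onz(s,[(210+112/4,150+350/4)],.19)[0]; print(p)
print(delta([*arm(143,.015)[0],.163],arm(143,.015)[1]))
```

```text
(np.float64(95.34741854520823), np.float64(0.07561452431446614))
(np.float64(-23.35907220747682), np.float64(0.07406918292748646))
(np.float64(-144.39598529760002), np.float64(0.0730139317317003))
(np.float64(24.073394675362362), np.float64(0.07451766089507401))
(np.float64(-94.83578901545945), np.float64(0.07268116151848404))
[0.48600669 0.09199728 0.19      ]
[ 0.001  0.     0.023  0.062 -0.082  0.105]
```

The wheel has turned 71° and the force is still at friction level. I creep on until the stop shows in the force.

Request:
move_arm --deltas '[0,0,0.02,0.12,-0.02,0,1,0,0,0.03,0.2,-0.03,0,1,0,0,0.03,0.2,-0.03,0,1]'

```text
time: 6.05
tool_pos: [0.4839, 0.062, 0.1636]
ee_rot: [-3.141, 0.001, 0.917]
wrist_force: [-3.3, -3.7, 3.9]
width: 0.0006
finger_force: 2.5
```

Request:
move_arm --deltas '[0,0,0.02,0.12,-0.02,0,1,0,0,0.03,0.2,-0.03,0,1,0,0,0.03,0.2,-0.03,0,1]'

```text
time: 6.35
tool_pos: [0.4846, 0.0637, 0.1636]
ee_rot: [-3.141, 0.001, 0.887]
wrist_force: [-4.0, -4.3, 4.9]
width: 0.0006
finger_force: 2.8
```

Request:
move_arm --deltas '[0,0,0.02,0.12,-0.02,-0.1,1,0,0,0.04,0.2,-0.03,-0.2,1,0,0,0.05,0.3,-0.04,-0.2,1,0,0,0.05,0.3,-0.04,-0.2,1]'

```text
time: 6.75
tool_pos: [0.4847, 0.0648, 0.1637]
ee_rot: [-3.139, 0.007, 0.837]
wrist_force: [-5.3, -7.0, 0.1]
width: 0.0004
finger_force: 4.6
```

Request:
move_arm --deltas '[0,0,0,0.12,0,0,1,0,0,0,0.25,0,0,1,0,0,0,0.25,0,0,1,0,0,0,0.25,0,0,1]'

```text
time: 7.15
tool_pos: [0.4847, 0.0648, 0.1638]
ee_rot: [-3.139, 0.013, 0.836]
wrist_force: [-9.5, -12.4, 3.6]
width: 0.0002
finger_force: 7.8
```

The stop is confirmed: force rose to 16 N with no motion. I back off, rise, and work out the pointer approach.

Request:
move_arm --deltas '[0,0,0,-0.5,0,0,1,0,0,0,-1.5,0,0,1,0,0,0,-1.8,0,-2,1,0,0,0,-1.8,0,-5,1,0,0,0,-1.8,0,-8,1,0,0,0,-1.8,0,-8,1]'

```text
time: 7.75
tool_pos: [0.4788, 0.0556, 0.2504]
ee_rot: [3.135, -0.008, 0.839]
wrist_force: [0.5, -0.4, -0.3]
width: 0.0003
finger_force: 0.0
```

```bash
cat >> h.py <<'E'
hub2=np.array([.533,-.152])
def ptr(phi,d,r=.035):
    p=np.radians(phi); u=np.array([np.cos(p),np.sin(p)]); b=np.array([-u[1],u[0]])
    return hub2+r*u+d*b, p+np.pi/2
E
python3 - <<'E'
from h import *
s=snap('top'); im=s['image']
m=(im.max(2)<60).astype(np.uint8); m[:180]=0;m[250:]=0;m[:,:328]=0;m[:,360:]=0
n,l,st,c=cv2.connectedComponentsWithStats(m); i=1+st[1:,4].argmax()
v,u=np.where(l==i); P=onz(s,np.c_[u,v],.170)[:,:2]
t=P[np.argsort(np.hypot(*(P-hub2).T))[-6:]].mean(0)
pk=onz(s,[(373.4,221.5)],.164)[0][:2]; h=onz(s,[(210+521/4,150+277/4)],.174)[0][:2]
print('tip',t,'hub',h,'peg',pk)
for a in(t,pk): q=a-h; print(np.degrees(np.arctan2(q[1],q[0])),np.hypot(*q))
S=snap('side'); pk2=dep(s,[(373,221),(374,221),(373,222)]);print(pk2)
print(robot.get_obs()['tool_pos'])
p,y=ptr(9,.028); print(p,y,delta([*p,.235],y))
E
```

```text
tip [ 0.59332132 -0.14264621] hub [ 0.53490269 -0.15266279] peg [ 0.53160619 -0.23613839]
9.72944419668013 0.059271141230588284
-92.26146337616751 0.08354066775209355
[[ 0.53259314 -0.23442027  0.16704003]
 [ 0.53277593 -0.23734527  0.16517667]
 [ 0.53043804 -0.23540959  0.16288714]]
[0.47683135 0.05543188 0.2458246 ]
[ 0.56318893 -0.11886952] 1.7278759594743862 [ 2.0000e-03 -2.0000e-03 -8.9000e-01 -7.1880e+00  1.8076e+01  1.0810e+00]
```

Request:
move_arm --deltas '[0,0,-0.14,-1.2,3,0,1,0,0,-0.28,-2.4,6,0,1,0,0,-0.42,-3.6,9,0,1,0,0,-0.56,-4.8,12,0,1,0,0,-0.7,-6,15,0,1,0,0,-0.84,-7.2,18.1,0,1,0,0,-0.89,-7.2,18.1,0,1,0,0,-0.89,-7.2,18.1,0,1]'

```text
time: 8.65
tool_pos: [0.5623, -0.1201, 0.2425]
ee_rot: [-3.138, -0.003, 1.726]
wrist_force: [-0.3, -0.1, -0.2]
width: 0.0006
finger_force: 0.0
```

```bash
sed -i 's/hub2=np.array.*/hub2=np.array([.5345,-.1525])/' h.py
python3 - <<'E'
from h import *
p,y=ptr(9.7,.028); print(p,y,robot.get_obs()['tool_pos'],delta([*p,.150],y))
E
```

```text
[ 0.56428192 -0.11900317] 1.7400932642383464 [ 0.56226079 -0.12008195  0.24248926] [-4.000e-03 -3.000e-03 -1.400e-02  5.000e-02  2.510e-01  9.248e+00]
```

Request:
move_arm --deltas '[0,0,0,0.1,0.1,2,1,0,0,0,0.1,0.2,4,1,0,0,0,0.1,0.2,6,1,0,0,0,0.1,0.2,7.5,1,0,0,0,0.1,0.2,8.5,1,0,0,0,0.1,0.2,9.2,1,0,0,0,0.1,0.2,9.2,1]'

```text
time: 9.35
tool_pos: [0.5641, -0.1181, 0.1525]
ee_rot: [-3.14, -0.001, 1.728]
wrist_force: [-0.0, 0.2, 1.3]
width: 0.0004
finger_force: 0.0
```

Run:
```python
from h import *
for ph,d in [(9.7,.014)]+[(a,.013) for a in range(6,-40,-6)]: p,y=ptr(ph,d); print(ph,delta([*p,.15],y))
```

```text
9.7 [-1.000e-03 -1.000e-03 -1.200e-02 -1.493e+00  1.900e-02  2.510e-01]
6 [-1.000e-03 -1.000e-03  5.200e-02 -1.821e+00  9.900e-02  2.510e-01]
0 [-1.00e-03 -1.00e-03  1.57e-01 -2.20e+00  1.97e-01  2.51e-01]
-6 [-1.000e-03 -1.000e-03  2.620e-01 -2.586e+00  2.530e-01  2.500e-01]
-12 [-1.000e-03 -0.000e+00  3.660e-01 -2.977e+00  2.700e-01  2.500e-01]
-18 [-1.000e-03 -0.000e+00  4.710e-01 -3.367e+00  2.450e-01  2.500e-01]
-24 [-2.000e-03 -0.000e+00  5.760e-01 -3.752e+00  1.800e-01  2.500e-01]
-30 [-2.000e-03 -0.000e+00  6.810e-01 -4.128e+00  7.500e-02  2.490e-01]
-36 [-2.000e-03 -0.000e+00  7.850e-01 -4.492e+00 -6.900e-02  2.490e-01]
```

Request:
move_arm --deltas '[0,0,0,-0.6,0,0,1,0,0,0,-1.1,0,0,1,0,0,0,-1.5,0.02,0,1,0,0,0.05,-1.82,0.1,0,1,0,0,0.1,-2.0,0.15,0,1,0,0,0.16,-2.2,0.2,0,1,0,0,0.21,-2.39,0.23,0,1,0,0,0.26,-2.59,0.25,0,1]'

```text
time: 10.15
tool_pos: [0.572, -0.143, 0.1545]
ee_rot: [3.139, -0.002, 1.466]
wrist_force: [-0.1, 3.6, 1.5]
width: 0.0005
finger_force: 1.5
```

Run:
```python
from h import *
for ph,d in [(a,.013) for a in range(-6,-40,-6)]: p,y=ptr(ph,d); print(ph,delta([*p,.15],y))
```

```text
-6 [ 0.002 -0.002 -0.    -0.033 -0.127  0.452]
-12 [ 0.002 -0.002  0.105 -0.406 -0.01   0.452]
-18 [ 0.002 -0.002  0.209 -0.789  0.067  0.451]
-24 [ 0.002 -0.002  0.314 -1.178  0.104  0.45 ]
-30 [ 0.002 -0.002  0.419 -1.569  0.1    0.45 ]
-36 [ 0.002 -0.002  0.524 -1.957  0.054  0.449]
```

Gentle contact at about 3.6 N. I continue along the arc and go 3 mm lower.

Request:
move_arm --deltas '[0,0,0.05,-0.19,0.06,0.1,1,0,0,0.1,-0.38,0.11,0.2,1,0,0,0.16,-0.57,0.15,0.3,1,0,0,0.21,-0.77,0.18,0.3,1,0,0,0.26,-0.96,0.21,0.3,1,0,0,0.31,-1.16,0.22,0.3,1,0,0,0.37,-1.35,0.225,0.3,1,0,0,0.42,-1.55,0.22,0.3,1]'

```text
time: 10.95
tool_pos: [0.5732, -0.1584, 0.1519]
ee_rot: [3.139, -0.004, 1.046]
wrist_force: [2.3, 3.4, 1.0]
width: 0.0008
finger_force: 1.9
```

Run:
```python
from h import *
for ph,d in [(a,.013) for a in range(-30,-60,-6)]: p,y=ptr(ph,d); print(ph,delta([*p,.15],y))
```

```text
-30 [ 0.002 -0.004 -0.001 -0.121 -0.144  0.185]
-36 [ 0.002 -0.004  0.104 -0.494 -0.027  0.184]
-42 [ 0.002 -0.004  0.208 -0.877  0.05   0.182]
-48 [ 0.002 -0.004  0.313 -1.266  0.087  0.181]
-54 [ 0.002 -0.004  0.418 -1.657  0.083  0.18 ]
```

Same 24° arc step again.

Request:
move_arm --deltas '[0,0,0.05,-0.19,0.04,0,1,0,0,0.1,-0.38,0.08,0,1,0,0,0.16,-0.57,0.12,0,1,0,0,0.21,-0.77,0.15,0,1,0,0,0.26,-0.96,0.17,0,1,0,0,0.31,-1.16,0.18,0,1,0,0,0.37,-1.35,0.18,0,1,0,0,0.42,-1.55,0.17,0,1]'

```text
time: 11.75
tool_pos: [0.5675, -0.1732, 0.1519]
ee_rot: [3.139, -0.005, 0.626]
wrist_force: [4.6, 2.1, 0.5]
width: 0.0001
finger_force: 2.0
```

Run:
```python
from h import *
for ph,d in [(a,.013) for a in range(-54,-97,-6)]: p,y=ptr(ph,d); print(ph,delta([*p,.15],y))
```

```text
-54 [ 0.003 -0.005 -0.002 -0.153 -0.116  0.189]
-60 [ 0.002 -0.005  0.102 -0.526  0.002  0.187]
-66 [ 0.002 -0.005  0.207 -0.909  0.08   0.185]
-72 [ 0.002 -0.005  0.312 -1.298  0.117  0.184]
-78 [ 0.002 -0.005  0.416 -1.689  0.114  0.182]
-84 [ 1.000e-03 -6.000e-03  5.210e-01 -2.077e+00  7.000e-02  1.800e-01]
-90 [ 1.000e-03 -6.000e-03  6.260e-01 -2.459e+00 -1.500e-02  1.780e-01]
-96 [ 1.000e-03 -6.000e-03  7.310e-01 -2.829e+00 -1.390e-01  1.750e-01]
```

Request:
move_arm --deltas '[0,0,0.05,-0.19,0.04,0,1,0,0,0.1,-0.38,0.08,0,1,0,0,0.16,-0.57,0.12,0,1,0,0,0.21,-0.77,0.15,0,1,0,0,0.26,-0.96,0.17,0,1,0,0,0.31,-1.16,0.18,0,1,0,0,0.37,-1.35,0.18,0,1,0,0,0.42,-1.55,0.17,0,1]'

```text
time: 12.55
tool_pos: [0.556, -0.1842, 0.1518]
ee_rot: [3.14, -0.006, 0.206]
wrist_force: [3.2, 1.1, 0.4]
width: 0.0002
finger_force: 1.9
```

Run:
```python
from h import *
for ph,d in [(a,.013) for a in (-78,-81,-84,-87,-90,-92.3,-95)]: p,y=ptr(ph,d); print(ph,delta([*p,.15],y))
s=snap('top'); cv2.imwrite('pics/c5.png',cv2.resize(s['image'][180:260,290:390],None,fx=6,fy=6,interpolation=cv2.INTER_CUBIC)[:,:,::-1])
```

```text
-78 [ 0.001 -0.006 -0.004 -0.148 -0.045  0.184]
-81 [ 0.001 -0.006  0.049 -0.333  0.019  0.183]
-84 [ 0.001 -0.006  0.101 -0.521  0.073  0.182]
-87 [ 0.001 -0.006  0.153 -0.711  0.118  0.181]
-90 [ 0.001 -0.006  0.206 -0.904  0.152  0.18 ]
-92.3 [ 1.000e-03 -6.000e-03  2.460e-01 -1.052e+00  1.710e-01  1.790e-01]
-95 [ 0.    -0.006  0.293 -1.227  0.186  0.178]
```

View pics/c5.png

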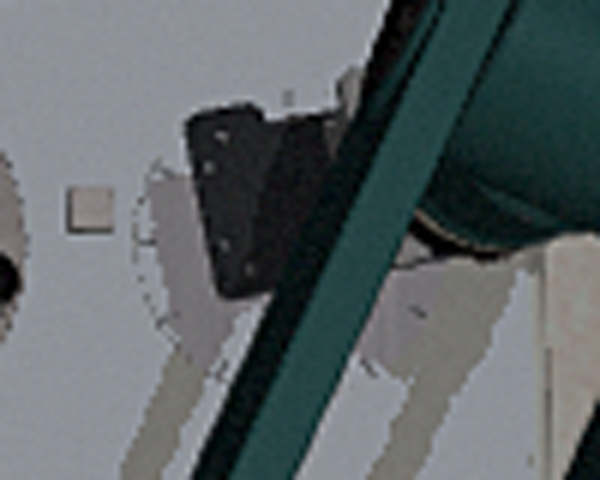

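The arm hides the pointer, as expected. From the contact geometry it is near -76°, so I need about 16° more.

Request:
move_arm --deltas '[0,0,0.05,-0.19,0.06,0,1,0,0,0.1,-0.38,0.11,0,1,0,0,0.15,-0.57,0.16,0,1,0,0,0.2,-0.76,0.18,0,1,0,0,0.24,-0.92,0.2,0,1,0,0,0.25,-1.03,0.2,0,1,0,0,0.25,-1.03,0.2,0,1]'

```text
time: 13.3
tool_pos: [0.5451, -0.1883, 0.1515]
ee_rot: [3.141, -0.003, -0.041]
wrist_force: [2.8, -0.4, 0.9]
width: 0.0008
finger_force: 1.5
```

Run:
```python
from h import *
for a in (-90,-92.3): p,y=ptr(a,.013); print(a,delta([*p,.15],y))
```

```text
-90 [ 0.001 -0.003 -0.041  0.231 -0.091  0.147]
-92.3 [ 0.001 -0.003 -0.001  0.092 -0.036  0.147]
```

The estimate is -94° against the peg's -92°. I back off, rise and move clear to check.

Request:
move_arm --deltas '[0,0,0,0.7,0,0,1,0,0,0,1.8,0,0,1,0,0,0,1.8,0,0,1,0,0,0,1.8,0,-3,1,0,0,0,1.8,0,-6,1,0,0,0,1.8,0,-10,1,0,0,0,0,3,-12,1,0,0,0,-4,6,-12,1]'

```text
time: 14.1
tool_pos: [0.5037, -0.2474, 0.2737]
ee_rot: [3.138, -0.005, -0.039]
wrist_force: [0.0, -0.3, 1.3]
width: 0.0005
finger_force: 0.0
```

Request:
move_arm --deltas '[0,0,0,-3.5,3,0,1,0,0,0,-7,6,0,1,0,0,0,-10.5,9,0,1,0,0,0,-14,12,0,1,0,0,0,-17,15,0,1,0,0,0,-20,19,0,1,0,0,0,-22,22,0,1,0,0,0,-22,22,0,1]'

```text
time: 14.9
tool_pos: [0.2693, -0.4596, 0.2691]
ee_rot: [-3.14, 0.003, -0.048]
wrist_force: [-0.1, 0.9, -0.2]
width: 0.0003
finger_force: 0.0
```

Run:
```python
from h import *
s=snap('top'); cv2.imwrite('pics/c6.png',np.clip(cv2.resize(s['image'][150:295,210:390],None,fx=4,fy=4,interpolation=cv2.INTER_CUBIC)[:,:,::-1]*1.4,0,255).astype(np.uint8))
```

```text
(no output)
```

View pics/c6.png

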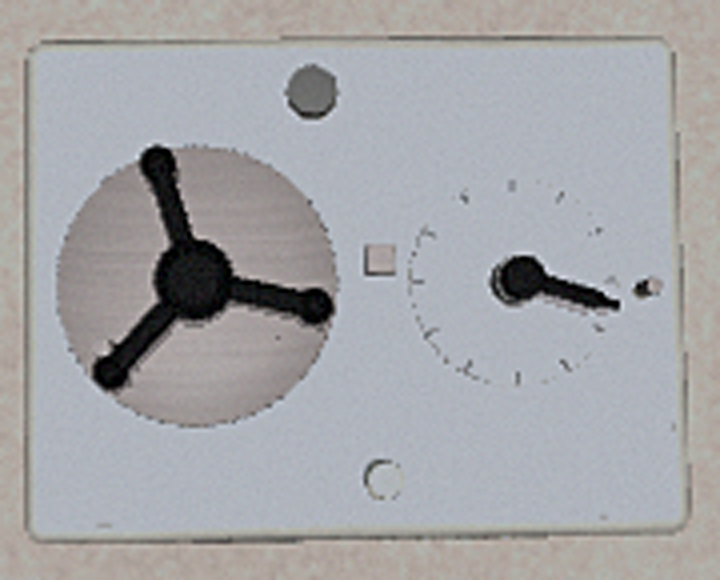

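The wheel arm rests against the post. The pointer went past: its tip is at crop (615,303), while the peg is at (654,286) and the hub at (521,277). I'll measure both.

```bash
cat >> h.py <<'E'
def meas():
    s=snap('top'); im=s['image']; out=[]
    for (a,b,c,d),H,z in [((180,250,320,368),hub2,.170),((180,260,218,300),hub,.186)]:
        m=(im.max(2)<60).astype(np.uint8); M=np.zeros_like(m); M[a:b,c:d]=m[a:b,c:d]
        n,l,st,ce=cv2.connectedComponentsWithStats(M); i=1+st[1:,4].argmax()
        v,u=np.where(l==i); P=onz(s,np.c_[u,v],z)[:,:2]-H; r=np.hypot(*P.T)
        th=np.degrees(np.arctan2(P[:,1],P[:,0]))
        out.append((th[(r>.025)&(r<.062)] if z<.18 else th[(r>.065)]))
    w=out[1]; w=np.degrees(np.angle(np.exp(3j*np.radians(w)).mean()))/3
    print('pointer',np.median(out[0]),'wheel mod120',w)
E
python3 - <<'E'
from h import *
meas(); print(ptr(-92.3,-.03),delta([*ptr(-102,-.032)[0],.27],ptr(-102,0)[1]))
E
```

```text
pointer -103.57499039794692 wheel mod120 18.930525459613353
(array([ 0.50311956, -0.18626785]), np.float64(-0.040142572795869524)) [-2.0000e-03  1.0000e-03  1.6600e-01  2.1153e+01 -2.8640e+01  2.0000e-02]
```

The wheel is locked (arm A at 139°, as the contact predicted). The pointer is at -103.6° and the peg at -92.3°, so I'll nudge it back about 11° from the other side.

Request:
move_arm --deltas '[0,0,0.02,2.5,-3.5,0,1,0,0,0.05,5,-7,0,1,0,0,0.08,8,-11,0,1,0,0,0.1,11,-15,0,1,0,0,0.13,14,-19,0,1,0,0,0.16,17,-23,0,1,0,0,0.16,19.5,-26.5,0,1,0,0,0.16,20.8,-28.6,0,1]'

```text
time: 15.8
tool_pos: [0.4942, -0.1751, 0.2705]
ee_rot: [-3.14, 0.0, -0.196]
wrist_force: [0.6, 0.3, -0.2]
width: 0.0004
finger_force: 0.0
```

Request:
move_arm --deltas '[0,0,0,0,0,2,1,0,0,0,0,0,5,1,0,0,0,0,0,8,1,0,0,0,0,0,10,1,0,0,0,0,0,11.2,1,0,0,0,0,0,11.8,1,0,0,0,0,0,11.8,1]'

```text
time: 16.5
tool_pos: [0.4925, -0.1792, 0.1523]
ee_rot: [-3.141, 0.001, -0.201]
wrist_force: [-0.5, -0.9, 0.2]
width: 0.0004
finger_force: 0.0
```

Run:
```python
from h import *
for a,d in ((-103,-.016),(-103,-.013),(-100,-.013),(-97,-.013),(-94,-.013)): p,y=ptr(a,d); print(a,delta([*p,.15],y))
```

```text
-103 [-0.000e+00  1.000e-03  2.600e-02  1.892e+00  7.000e-03  2.300e-01]
-103 [-0.000e+00  1.000e-03  2.600e-02  2.192e+00  1.500e-02  2.300e-01]
-100 [-0.000e+00  1.000e-03 -2.700e-02  2.375e+00  8.300e-02  2.290e-01]
-97 [-0.000e+00  1.000e-03 -7.900e-02  2.562e+00  1.410e-01  2.290e-01]
-94 [-0.000e+00  1.000e-03 -1.310e-01  2.751e+00  1.900e-01  2.290e-01]
```

Request:
move_arm --deltas '[0,0,0,0.6,0,0,1,0,0,0,1.2,0,0,1,0,0,0,1.6,0,0,1,0,0,0,1.8,0,0,1,0,0,0,1.8,0,0,1]'

```text
time: 17.0
tool_pos: [0.5105, -0.1837, 0.1526]
ee_rot: [3.141, -0.0, -0.202]
wrist_force: [0.0, 0.2, -0.5]
width: 0.0006
finger_force: 0.0
```

Request:
move_arm --deltas '[0,0,0,0.2,0,0,1,0,0,0,0.3,0,0,1,0,0,0,0.3,0,0,1]'

```text
time: 17.3
tool_pos: [0.5131, -0.1841, 0.1524]
ee_rot: [3.142, 0.0, -0.202]
wrist_force: [0.7, 0.2, 0.1]
width: 0.0002
finger_force: 0.0
```

Request:
move_arm --deltas '[0,0,0,0.15,0,0,1,0,0,0,0.2,0,0,1,0,0,0,0.2,0,0,1]'

```text
time: 17.6
tool_pos: [0.5147, -0.1847, 0.1524]
ee_rot: [3.141, 0.001, -0.202]
wrist_force: [-1.6, -1.2, 1.3]
width: 0.0005
finger_force: 0.8
```

Request:
move_arm --deltas '[0,0,0,0.15,0.02,0,1,0,0,-0.03,0.2,0.04,0,1,0,0,-0.03,0.2,0.04,0,1]'

```text
time: 17.9
tool_pos: [0.5169, -0.1856, 0.1525]
ee_rot: [3.141, 0.0, -0.172]
wrist_force: [-1.7, -1.0, 0.5]
width: 0.0006
finger_force: 0.8
```

Contact came at the expected place. About 3 mm to go.

Request:
move_arm --deltas '[0,0,-0.04,0.12,0.02,0,1,0,0,-0.08,0.22,0.05,0,1,0,0,-0.1,0.32,0.06,0,1,0,0,-0.1,0.32,0.06,0,1]'

```text
time: 18.3
tool_pos: [0.52, -0.1866, 0.1524]
ee_rot: [3.141, 0.0, -0.073]
wrist_force: [-1.3, -0.5, -0.3]
width: 0.0003
finger_force: 0.7
```

Request:
move_arm --deltas '[0,0,0,-0.7,0,0,1,0,0,0,-1.8,0,0,1,0,0,0,-1.8,0,0,1,0,0,0,-1.8,0,-3,1,0,0,0,-1.8,0,-6,1,0,0,0,-1.8,0,-10,1,0,0,0,-3,3,-12,1,0,0,0,-6,6,-12,1]'

```text
time: 19.1
tool_pos: [0.458, -0.2429, 0.2768]
ee_rot: [3.138, -0.008, -0.069]
wrist_force: [0.3, -0.6, -0.5]
width: 0.0004
finger_force: 0.0
```

Request:
move_arm --deltas '[0,0,0,-3.5,3,0,1,0,0,0,-7,6,0,1,0,0,0,-10.5,9,0,1,0,0,0,-13,12,0,1,0,0,0,-15,15,0,1,0,0,0,-16,19,0,1,0,0,0,-16,22,0,1,0,0,0,-16,22,0,1]'

```text
time: 19.9
tool_pos: [0.2791, -0.4524, 0.2713]
ee_rot: [-3.141, 0.0, -0.076]
wrist_force: [-0.3, 0.1, -0.3]
width: 0.0005
finger_force: 0.0
```

Run:
```python
from h import *
meas()
s=snap('top'); cv2.imwrite('pics/c7.png',np.clip(cv2.resize(s['image'][150:295,210:390],None,fx=4,fy=4,interpolation=cv2.INTER_CUBIC)[:,:,::-1]*1.4,0,255).astype(np.uint8))
```

```text
pointer -93.24276276885827 wheel mod120 18.930525459613353
```

View pics/c7.png

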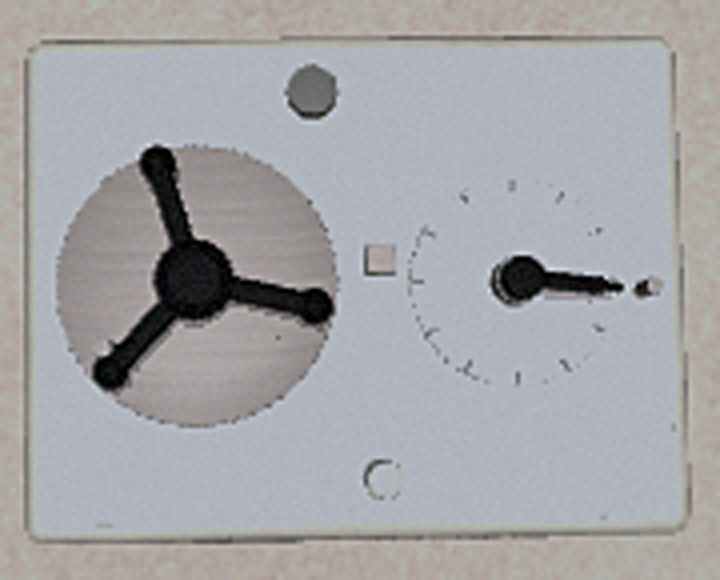

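The pointer, with its tip at crop (617,287), now points at the peg at (654,286), within about 1°. The wheel is on the post and the vial and cap have not moved, so I hand in.

```bash
python3 -c "
from bench import robot
print(robot.close_job())"
```

```text
the job is handed in; nothing more can be done
None
```

I handed the job in at about 20 s of the 48 s limit, with no verdict returned: the lid wheel is against its locked stop, and the pointer measures within about 1° of the tall peg after I nudged it back from an overshoot of about 11°; the vial and cap had not visibly moved, and I did not re-check the roll, cup or tray.

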